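# Fish the spanner out of the gearbox

### The job

A spanner was left inside the open gearbox housing, and it is longer than the inspection opening in the top: grip it through the opening, tilt it and bring it out one end first, without wrenching it against the housing. Finish still gripping it, held motionless in the air above the housing with all of it a good 5 cm clear of the top; do not put it down or let go. Do not disturb the other things on the bench.

Things in the scene. Friction and masses are not known exactly. Their poses are not given: they have to be found in the camera images.
- housing: green gearbox housing, a fixed hollow box, 210 (x) x 350 (y) x 56 (z) mm; bearing bosses stick out at its two y ends (12 to 16 mm; 30 mm at +y with the shaft stub) and feet 20 mm at its sides. Origin: centre of the underside, z up, y along its length. Inside it is empty but for the spanner: floor (red) 6 mm above the bench, walls 8 mm thick (hollow 194 x 334 mm), top plate 6 mm thick (from 50 to 56 mm above the bench).
- opening (a point): centre of the rectangular inspection opening at the upper face of the top plate, 56 mm above the bench; the opening is 150 mm along the housing's x and 160 mm along its y, edges parallel to the housing; axes as the housing's.
- spanner: loose steel combination spanner lying flat on the housing's floor, roughly along the housing's y (within about 7 degrees), its middle always under the opening; 36 (x) x 220 (y) x 7 (z) mm, 0.10 to 0.21 kg. Origin: mid-length, underside. The straight shank, 12 mm wide (along x) and 6 to 7 mm thick, runs from y = -78 to +69 mm; centre of mass near the origin. The 220 mm do not fit through the opening lying flat at any angle.
- ring_end (a point): point on the spanner's centre line 2 mm inside its ring end (spanner y = +108 mm, mid-thickness)
- open_end (a point): point on the spanner's centre line 2 mm inside its open-jaw end (spanner y = -108 mm, mid-thickness)
- tape_measure: yellow tape measure standing on the bench right of the housing, 36 x 82 x 66 mm, origin centre of the underside; leave alone
- spray_can: white spray can with a green cap, diameter 66, height 204 mm, at the back left, origin centre of the underside; leave alone
- carton: yellow carton, 70 x 100 x 45 mm, left of the housing at the back, origin centre of the underside; leave alone

How it is judged:
On the way:
1. the gripped spanner sticks slantwise through the opening: one end at least 15 mm above the top plate's upper face, the other still at least 10 mm below it (contact force between spanner and the fingers above 0.5 N and ((z of ring_end in the frame of housing above 0.071 m and z of open_end in the frame of housing below 0.046 m) or (z of open_end in the frame of housing above 0.071 m and z of ring_end in the frame of housing below 0.046 m))), for 0.1 s.
At the end, for the whole second after the job is handed in: the spanner is held in the fingers, both ends at least 40 mm above the housing's top face, its middle within 180 mm (horizontally) of the opening's centre, not touching the housing, and still (under 30 mm/s and 0.2 rad/s) (contact force between spanner and the fingers above 0.5 N and z of each of ring_end, open_end in the frame of housing above 0.096 m and horizontal distance between spanner and opening below 0.18 m and contact force between spanner and housing below 0.1 N and linear speed of spanner below 0.03 m/s and angular speed of spanner below 0.2 rad/s); the arm keeps its last pose, push and grip.
It fails at once if the spanner is wrenched or banged against the housing (over 50 N) (contact force between spanner and housing above 50 N).
It fails at once if the tape measure is moved by more than 30 mm or tipped over (distance of tape_measure from where it was at the start of the episode above 0.03 m or angle between tape_measure's own z axis and vertical above 0.5 rad).
It fails at once if the spray can is moved by more than 30 mm or tipped over (distance of spray_can from where it was at the start of the episode above 0.03 m or angle between spray_can's own z axis and vertical above 0.5 rad).
It fails at once if the carton is moved by more than 30 mm or tipped over (distance of carton from where it was at the start of the episode above 0.03 m or angle between carton's own z axis and vertical above 0.5 rad).
It also fails if it takes over 40 s, if anything falls off the work surface, if the arm or the gripper's body presses on something with over 40 N, if the wrist force passes 120 N, or if a joint passes its speed limit or range.

### The arm

A 6-joint arm with a two-finger parallel gripper is mounted at the origin on a cart in front of the work surface, level with it; the furniture and walls round the work are solid. World frame = base frame: x ahead of the robot, y to its left, z up, the work surface at z = 0. Lengths are in m, angles in rad, forces in N, time in s.
With the tool pointing down it reaches from about 0.225 to 0.875 m from the base axis. Payload 3.4 kg.
Tool frame: the origin (TCP) lies at the very end of the fingers, on their centre line; the grasp point (between the pads) lies 19 mm behind it (manip.pinch_z is the distance from the TCP to the grasp point, in m); z points along the fingers, y is the line along which they close (so a half turn about z gives the same grasp; the last joint's range is limited). The gripper opens to 85 mm and grips with 20 to 120 N. Pads are 22 mm wide; open, the fingers measure 114 mm over their backs; the gripper's body (76 mm by 85 mm) begins 54 mm behind the grasp point. The pads swing forward as they close: fully open they stand 13 mm farther back than shut.
Start: joints at [-1.339, 0.276, 1.505, -0, 1.361, -0.121], TCP at [0.199, -0.54, 0.231] pointing down, gripper open.
Joint ranges: [-2.89, 2.89], [-0.75, 2.08], [0.22, 2.7], [-1.18, 4.32], [0.11, 2.71], [-2.7, 2.7]. Speed limits (rad/s): [2.57, 2.57, 3.14, 3.14, 3.14, 3.14].

### API

Orientations are given as a unit quaternion [w, x, y, z].
In Python, from rig import manip gives the robot as it stands. The module is installed in compiled form; this text tells all that it offers.
- The arm moves only by the shell command python3 -m jog 'ROWS' [FORCE]. ROWS is JSON, a list of rows, each an object of numbers: "dx", "dy", "dz": the shift along the tool's x, y, z each as a share of 25 cm, from -1 to 1; "ax", "ay", "az": the turn, a rotation vector about the tool's x, y, z each as a share of 90 degrees, from -1 to 1; "grip": the opening, from -1 (shut) to 1 (fully open), so that 0 is half open. A call has 1 to 5 rows; each row is the pose to reach, as a shift and turn from the pose commanded when the call began, along the tool's axes at that moment; what a row does not reach only later rows make up. A row lasts 1/12 s, in which the tool goes at most 41.7 mm and 7.16 degrees, less where a joint would pass 70% of its speed; a pose out of reach is approached as far as the arm can. A call with a number of a shift or a turn outside -1 to 1 is refused whole. A call with a gripper value outside its range is refused whole. The fingers move at their own pace and stop on an object; FORCE is the grip in N (left out, the last holds). Time passes only in rows, so rows that repeat a pose let the fingers close. It gives the time, the measured TCP pose, the force, the opening and the grip force at its end, in the units of the state.
- manip.get_state(): the state, without advancing time (a new reading comes with each control period).
- manip.get_image(name): name is "scene" or "top" or "wrist"; returns a dict with "img" (420x560x3 uint8, red, green, blue), "mtx" (3x3 intrinsics, pixels), "k1" (the pictures are not rectified: a ray, as slopes to the right and down, at radius r is drawn at 1 + k1 r^2 times it, then the intrinsics apply), "world_to_cam" (4x4, takes a point from world to camera coordinates); the wrist camera has in their place "T_tool_cam" (4x4, takes a point from camera to tool coordinates, whose origin is the TCP and whose axes are the flange's). Camera axes: x right, y down, z forward; pixel columns grow to the right and rows downward; lengths in m; the calibration is good to about 2 mm. A picture is of the moment at which its call begins: read the wrist's pose just before it. There is no depth.
- manip.sign_off(): hands the job in; it is judged then, once.
The state is a dict: "clock": time; "qpos": joint angles; "qd": joint speeds; "effort": joint torques, N m; "position": TCP position; "ee_rot": TCP orientation; "contact_force": force on the tool from outside, world axes, zero at the start; "moment": the same for the moment, N m; "width": finger opening in m; "gripper_force": force on a finger pad.
Only numpy, scipy, OpenCV 4.12 (cv2) and the standard library are available. Lean on these libraries where they do the work, as an engineer would, in place of code of your own. Each camera call takes 0.05 s, during which the arm holds its last target. There are 200 camera calls.

## Working session

There is one attempt and no reset: what is moved stays moved. The work goes in short steps, Python scripts to look and compute and a shell command to move; the robot and the scene stay as the last step left them, time stands still between calls to the robot, and variables do not carry over. Pictures are saved under pics/ and viewed, at most 10 in all, crops included, and the job is handed in when it is done.

```bash
mkdir -p pics; python3 - <<'E'
from rig import manip
import cv2,numpy as np
s=manip.get_state();print(s['clock'],s['position'],s['ee_rot'],s['width'])
a=[]
for n in("scene","top"):
    d=manip.get_image(n);a.append(d);cv2.imwrite(f"pics/{n}0.png",d["img"][:,:,::-1]);
    print(n,d["mtx"].tolist(),d["k1"],np.round(d["world_to_cam"],4).tolist())
    np.savez(f"{n}0.npz",**d)
E
```

```text
0.0 [ 0.19855464 -0.53905222  0.23043778] [-9.18221689e-04  9.84479394e-01  1.75497799e-01 -4.25510003e-05] 0.08549171783250144
scene [[477.18323175561426, 0.0, 276.71200847948813], [0.0, 477.18323175561426, 205.98866723226885], [0.0, 0.0, 1.0]] -0.005070659779988107 [[-0.8646, -0.5025, 0.0025, 0.5205], [-0.3498, 0.5983, -0.7209, 0.2435], [0.3607, -0.6242, -0.693, 1.3105], [0.0, 0.0, 0.0, 1.0]]
top [[380.67175440753243, 0.0, 278.989065767908], [0.0, 380.67175440753243, 211.64422124377796], [0.0, 0.0, 1.0]] -0.10296930664071853 [[-0.0063, -0.9999, -0.0144, 0.0649], [-0.9878, 0.0084, -0.1558, 0.6075], [0.1559, 0.0133, -0.9877, 1.0073], [0.0, 0.0, 0.0, 1.0]]
```

View pics/top0.png

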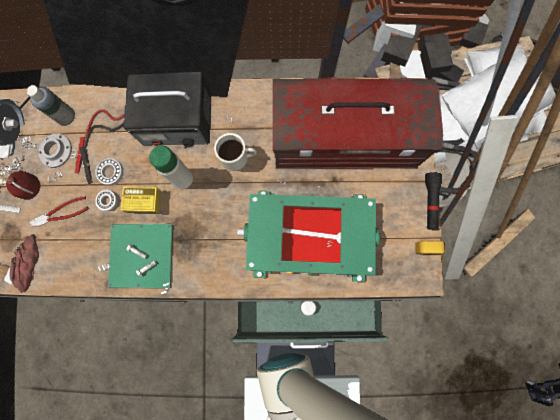

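View pics/scene0.png

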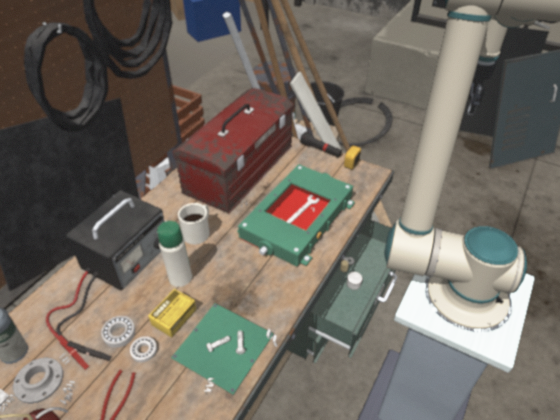

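The top view shows the housing centred near (313,236), with its shaft stub at left (238,233), so housing +y ≈ world +y. The red opening spans about x 284–342 and y 208–262. The spanner runs from (284,232) to its jaw near (340,239). The scene view agrees: the spanner is at about (300,210), and the can, carton and tape are all away from it. Next I measure.

```bash
cat > h.py <<'E'
import numpy as np,cv2
def ray(d,px,T=None):
    """px Nx2 -> origin, dirs in world; T = cam->world"""
    px=np.asarray(px,float).reshape(-1,2);K=d["mtx"]
    q=np.c_[(px[:,0]-K[0,2])/K[0,0],(px[:,1]-K[1,2])/K[1,1]];u=q.copy()
    for _ in range(10): u=q/(1+float(d["k1"])*(u**2).sum(1,keepdims=True))
    if T is None: T=np.linalg.inv(d["world_to_cam"])
    return T[:3,3],np.c_[u,np.ones(len(u))]@T[:3,:3].T
def plane(d,px,z,T=None):
    o,r=ray(d,px,T);return o+r*((z-o[2])/r[:,2])[:,None]
def tri(a,b):
    A=np.zeros((3,3));y=np.zeros(3)
    for o,r in(a,b):
        r=r[0]/np.linalg.norm(r[0]);P=np.eye(3)-np.outer(r,r);A+=P;y+=P@o
    return np.linalg.solve(A,y)
def masks(img,box):
    x0,y0,x1,y1=box;hsv=cv2.cvtColor(img,cv2.COLOR_RGB2HSV);m=np.zeros(img.shape[:2],np.uint8);m[y0:y1,x0:x1]=1
    H,S,V=cv2.split(hsv)
    red=(((H<12)|(H>168))&(S>130)&(V>60)).astype(np.uint8)*m
    c=max(cv2.findContours(red,cv2.RETR_EXTERNAL,cv2.CHAIN_APPROX_NONE)[0],key=cv2.contourArea)
    hull=cv2.convexHull(c);hm=np.zeros_like(m);cv2.fillPoly(hm,[hull],1)
    hm=cv2.erode(hm,np.ones((3,3)))
    w=((S<90)&(V>110)).astype(np.uint8)*hm
    green=((H>60)&(H<95)&(S>70)).astype(np.uint8)*m
    return red,w,green,hull
E
python3 - <<'E'
from h import *
for n,box in(("top",(225,180,395,290)),("scene",(230,155,360,270))):
    d=dict(np.load(n+"0.npz"));red,w,g,hull=masks(d["img"],box)
    r=cv2.minAreaRect(hull) ;b=cv2.boxPoints(r);print(n,"opening px",b.tolist())
    ap=cv2.approxPolyN(hull,4)[0];print("quad",ap.tolist(),"z.056",np.round(plane(d,ap,.056),3).tolist())
    ys,xs=np.nonzero(w);P=plane(d,np.c_[xs,ys],.013);c=P.mean(0);u,s,vt=np.linalg.svd(P-c,full_matrices=False)
    t=(P-c)@vt[0];print("spanner",len(xs),c,vt[0],t.min(),t.max(),np.degrees(np.arctan2(vt[0][1],vt[0][0])))
    print("ends",P[t.argmin()],P[t.argmax()])
    v=cv2.resize(np.hstack([d["img"][box[1]:box[3],box[0]:box[2]],cv2.merge([w*255]*3)[box[1]:box[3],box[0]:box[2]]]),None,fx=2.3,fy=2.3)
    cv2.imwrite(f"pics/c_{n}.png",v[:,:,::-1])
E
```

```text
top opening px [[281.1122131347656, 259.7556457519531], [282.4613342285156, 232.77308654785156], [340.7655944824219, 235.68829345703125], [339.4164733886719, 262.67083740234375]]
quad [[341, 240], [339, 262], [282, 260], [282, 232]] z.056 [[0.527, -0.108, 0.056], [0.468, -0.101, 0.056], [0.474, 0.053, 0.056], [0.55, 0.052, 0.056]]
spanner 10 [ 0.52051489 -0.07866509  0.013     ] [-0.95916358  0.28285194 -0.        ] -0.007775783363839661 0.007450692981805775 163.5695086861856
ends [ 0.52814877 -0.08026891  0.013     ] [ 0.51404642 -0.07425863  0.013     ]
scene opening px [[267.0, 210.00001525878906], [297.5, 179.50001525878906], [312.5, 194.50001525878906], [282.0, 225.00001525878906]]
quad [[314, 194], [285, 220], [265, 212], [292, 185]] z.056 [[0.522, -0.098, 0.056], [0.545, 0.049, 0.056], [0.614, 0.05, 0.056], [0.603, -0.101, 0.056]]<stdin>:6: RuntimeWarning: Mean of empty slice.
  ret = um.true_divide(
Traceback (most recent call last):
IndexError: index 0 is out of bounds for axis 0 with size 0
```

```bash
python3 -m jog '[{"dx":0.67,"dy":-0.49,"az":-0.39,"grip":1},{"dx":0.67,"dy":-0.49,"az":-0.39,"grip":1},{"dx":0.67,"dy":-0.49,"az":-0.39,"grip":1},{"dx":0.67,"dy":-0.49,"az":-0.39,"grip":1},{"dx":0.67,"dy":-0.49,"az":-0.39,"grip":1}]'; python3 - <<'E'
from rig import manip
from scipy.spatial.transform import Rotation as R
import numpy as np
s=manip.get_state();r=R.from_quat(s['ee_rot'],scalar_first=True);print(s['position'],r.as_matrix().round(3).tolist())
print(r.inv().apply(np.array([.543,-.025,.24])-s['position'])/.25)
E
```

```text
[ 0.19856671 -0.53912937  0.23050264] [[0.938, 0.346, -0.0], [0.346, -0.938, 0.002], [0.0, -0.002, -1.0]]
[ 2.00347273 -1.45386309 -0.03514347]schema error: expected keys dx, dy, dz, ax, ay, az, grip
```

```bash
cat > st.py <<'E'
import sys,numpy as np
from rig import manip
from scipy.spatial.transform import Rotation as R
s=manip.get_state();r=R.from_quat(s['ee_rot'],scalar_first=True);print(s['clock'],s['position'].round(4),r.as_matrix().round(3).tolist(),s['width'].__round__(4),np.round(s['contact_force'],1),np.round(s['gripper_force'],1))
if len(sys.argv)>3: print("to go",(r.inv().apply(np.array([float(v) for v in sys.argv[1:4]])-s['position'])/.25).round(3))
E
python3 -m jog '[{"dx":0.67,"dy":-0.49,"dz":0,"ax":0,"ay":0,"az":-0.39,"grip":1},{"dx":0.67,"dy":-0.49,"dz":0,"ax":0,"ay":0,"az":-0.39,"grip":1},{"dx":0.67,"dy":-0.49,"dz":0,"ax":0,"ay":0,"az":-0.39,"grip":1},{"dx":0.67,"dy":-0.49,"dz":0,"ax":0,"ay":0,"az":-0.39,"grip":1},{"dx":0.67,"dy":-0.49,"dz":0,"ax":0,"ay":0,"az":-0.39,"grip":1}]'; python3 st.py .543 -.025 .24
```

```text
clock: 0.52
position: [0.314, -0.3648, 0.2309]
ee_rot: [-0.0, 0.885, 0.466, 0.0]
contact_force: [1.4, -0.1, 0.2]
width: 0.0854
gripper_force: 0.0
0.5167 [ 0.314  -0.3648  0.2309] [[0.565, 0.825, -0.0], [0.825, -0.565, 0.001], [0.001, -0.001, -1.0]] 0.0854 [ 1.4 -0.1  0.2] 0.0
to go [ 1.639 -0.012 -0.035]
```

```bash
python3 -m jog '[{"dx":0.8,"dy":0,"dz":0,"ax":0,"ay":0,"az":-0.38,"grip":1},{"dx":0.8,"dy":0,"dz":0,"ax":0,"ay":0,"az":-0.38,"grip":1},{"dx":0.8,"dy":0,"dz":0,"ax":0,"ay":0,"az":-0.38,"grip":1},{"dx":0.8,"dy":0,"dz":0,"ax":0,"ay":0,"az":-0.38,"grip":1},{"dx":0.8,"dy":0,"dz":0,"ax":0,"ay":0,"az":-0.38,"grip":1}]' >/dev/null; python3 st.py .543 -.025 .24
```

```text
0.9333 [ 0.4282 -0.1995  0.2311] [[0.002, 1.0, 0.0], [1.0, -0.002, 0.001], [0.001, 0.0, -1.0]] 0.0857 [ 0.3 -0.1  0.3] 0.0
to go [ 0.699  0.458 -0.035]
```

```bash
python3 -m jog '[{"dx":0.7,"dy":0.46,"dz":-0.04,"ax":0,"ay":0,"az":0,"grip":1},{"dx":0.7,"dy":0.46,"dz":-0.04,"ax":0,"ay":0,"az":0,"grip":1},{"dx":0.7,"dy":0.46,"dz":-0.04,"ax":0,"ay":0,"az":0,"grip":1},{"dx":0.7,"dy":0.46,"dz":-0.04,"ax":0,"ay":0,"az":0,"grip":1},{"dx":0.7,"dy":0.46,"dz":-0.04,"ax":0,"ay":0,"az":0,"grip":1}]' >/dev/null; python3 -m jog '[{"dx":0,"dy":0,"dz":0,"ax":0,"ay":0,"az":0,"grip":1},{"dx":0,"dy":0,"dz":0,"ax":0,"ay":0,"az":0,"grip":1},{"dx":0,"dy":0,"dz":0,"ax":0,"ay":0,"az":0,"grip":1}]' >/dev/null; python3 st.py .543 -.025 .24
python3 - <<'E'
from rig import manip
import numpy as np,cv2
s=manip.get_state();d=manip.get_image("wrist");np.savez("w1.npz",pos=s['position'],q=s['ee_rot'],**d)
print(d["T_tool_cam"].round(3).tolist(),d["mtx"][0]);cv2.imwrite("pics/w1.png",d["img"][:,:,::-1])
E
```

```text
1.6 [ 0.5425 -0.0293  0.2406] [[0.007, 1.0, -0.002], [1.0, -0.007, -0.001], [-0.001, -0.002, -1.0]] 0.0855 [-0.1  0.3 -0.6] 0.0
to go [0.017 0.002 0.002]
[[0.0, -0.957, -0.29, 0.074], [1.0, 0.0, 0.001, 0.0], [-0.001, -0.29, 0.957, -0.142], [0.0, 0.0, 0.0, 1.0]] [338.92999257   0.         284.94249673]
```

View pics/w1.png

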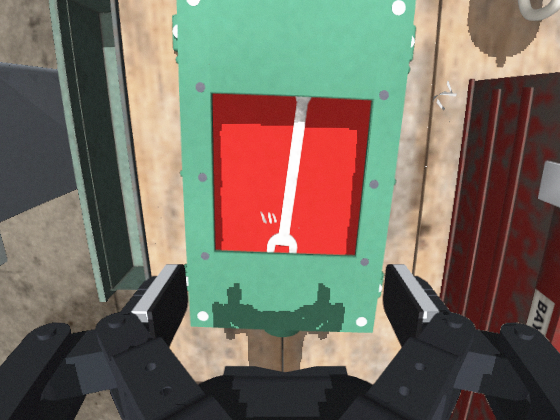

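The wrist view shows the opening as a red quadrilateral: (212,94), (372,100), (357,254), (211,249). The jaw is at (282,243), touching the lower opening edge. The shank runs up to (303,97) and goes under the plate there, so the ring is hidden on the +y side. I'll take a second view 60 mm toward -y to get the heights.

```bash
python3 -m jog '[{"dx":-0.24,"dy":0,"dz":0.1,"ax":0,"ay":0,"az":0,"grip":1},{"dx":-0.24,"dy":0,"dz":0.1,"ax":0,"ay":0,"az":0,"grip":1},{"dx":-0.24,"dy":0,"dz":0.1,"ax":0,"ay":0,"az":0,"grip":1},{"dx":-0.24,"dy":0,"dz":0.1,"ax":0,"ay":0,"az":0,"grip":1},{"dx":-0.24,"dy":0,"dz":0.1,"ax":0,"ay":0,"az":0,"grip":1}]' >/dev/null
cat > look.py <<'E'
import sys
from h import *
from scipy.spatial.transform import Rotation as R
def load(f):
    d=dict(np.load(f));T=np.eye(4);T[:3,:3]=R.from_quat(d["q"],scalar_first=True).as_matrix();T[:3,3]=d["pos"]
    return d,T@d["T_tool_cam"]
def feats(d,box=(60,0,480,300)):
    hsv=cv2.cvtColor(d["img"],cv2.COLOR_RGB2HSV);H,S,V=cv2.split(hsv)
    m=np.zeros_like(H);m[box[1]:box[3],box[0]:box[2]]=1
    red=(((H<8)|(H>172))&(S>180)&(V>70)).astype(np.uint8)*m
    n,l,st,_=cv2.connectedComponentsWithStats(red);big=np.isin(l,[i for i in range(1,n) if st[i,4]>1500])
    pts=np.argwhere(big & (np.abs(np.arange(560)-285)<110)[None])[:,::-1].astype(np.int32)
    hull=cv2.convexHull(pts.reshape(-1,1,2));q=cv2.approxPolyN(hull,4)[0].astype(float)
    q=q[np.lexsort((q[:,0],q[:,1]>q[:,1].mean()))]
    hm=np.zeros_like(H);cv2.fillPoly(hm,[hull],1);hm=cv2.erode(hm,np.ones((5,5)))
    w=((S<60)&(V>100)).astype(np.uint8)*hm
    n,l,st,_=cv2.connectedComponentsWithStats(w);w=l==1+st[1:,4].argmax()
    return q,w
def line(d,T,w,z):
    ys,xs=np.nonzero(w);P=plane(d,np.c_[xs,ys],z,T)
    return P
E
python3 - <<'E'
from rig import manip
from look import *
s=manip.get_state();d=manip.get_image("wrist");np.savez("w2.npz",pos=s['position'],q=s['ee_rot'],**d)
cv2.imwrite("pics/w2.png",d["img"][:,:,::-1]);print(s['clock'],s['position'],s['qd'].round(3))
v=[]
for f in("w1.npz","w2.npz"):
    d,T=load(f);q,w=feats(d);ys,xs=np.nonzero(w)
    # shank edge slopes per row: centre and width
    rows={y:(xs[ys==y].mean(),np.ptp(xs[ys==y])+1) for y in range(ys.min(),ys.max()+1,12)}
    print(f,q.tolist(),len(xs),ys.min(),ys.max(),{k:(round(a,1),int(b)) for k,(a,b) in rows.items()})
    print(plane(d,q,.056,T).round(4).tolist());v.append((d,T,q))
for i in range(4): print("tri corner",tri(ray(v[0][0],v[0][2][i],v[0][1]),ray(v[1][0],v[1][2][i],v[1][1])).round(4))
E
```

```text
2.0667 [ 0.54197493 -0.09014567  0.21647711] [ 0.023 -0.007 -0.008 -0.    -0.002 -0.001]
w1.npz [[212.0, 93.0], [371.0, 100.0], [215.0, 249.0], [354.0, 254.0]] 1823 99 250 {99: (np.float64(301.5), 12), 111: (np.float64(300.5), 10), 123: (np.float64(299.0), 11), 135: (np.float64(297.5), 12), 147: (np.float64(296.0), 11), 159: (np.float64(294.0), 11), 171: (np.float64(292.0), 11), 183: (np.float64(291.0), 11), 195: (np.float64(289.0), 11), 207: (np.float64(287.5), 10), 219: (np.float64(285.5), 10), 231: (np.float64(284.0), 11), 243: (np.float64(282.0), 29)}
[[0.4758, 0.0549, 0.056], [0.6233, 0.0477, 0.056], [0.4685, -0.1016, 0.056], [0.6152, -0.1083, 0.056]]
w2.npz [[202.0, 16.0], [381.0, 25.0], [205.0, 201.0], [363.0, 207.0]] 2422 23 202 {23: (np.float64(300.5), 18), 35: (np.float64(303.5), 14), 47: (np.float64(301.5), 12), 59: (np.float64(300.0), 13), 71: (np.float64(298.5), 12), 83: (np.float64(296.5), 12), 95: (np.float64(295.5), 12), 107: (np.float64(293.5), 12), 119: (np.float64(292.5), 12), 131: (np.float64(290.5), 12), 143: (np.float64(289.5), 12), 155: (np.float64(287.5), 12), 167: (np.float64(286.0), 11), 179: (np.float64(284.5), 12), 191: (np.float64(281.5), 20)}
[[0.4763, 0.0547, 0.056], [0.6229, 0.0465, 0.056], [0.4678, -0.1024, 0.056], [0.6155, -0.1098, 0.056]]
tri corner [0.4759 0.0549 0.0552]
tri corner [0.6246 0.0478 0.05  ]
tri corner [ 0.4673 -0.1034  0.0523]
tri corner [ 0.6174 -0.1125  0.0472]
```

View pics/w2.png

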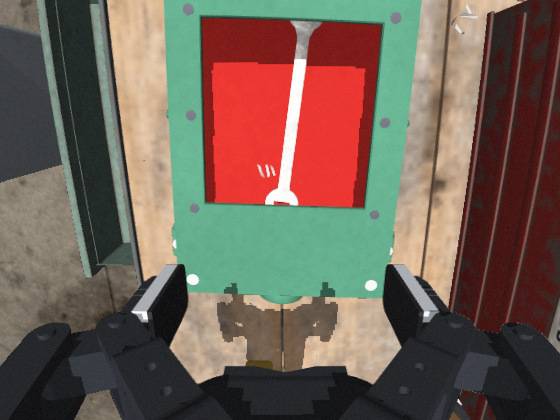

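The second view shows the jaw root at about (283,188) and the start of the ring flare at about (303,32). Triangulated, the plate stands 47–55 mm high against 56 nominal, which agrees given the short baseline. Now the spanner pose.

```bash
python3 - <<'E'
from look import *
v=[]
for f in("w1.npz","w2.npz"):
    d,T=load(f);q,w=feats(d);ys,xs=np.nonzero(w)
    yy=np.arange(ys.min(),ys.max()+1);wd=np.array([np.ptp(xs[ys==y])+1 for y in yy]);med=np.median(wd)
    jr=[y for y,a in zip(yy,wd) if a>1.35*med and y>yy.mean()][0]
    print(f,med,"jaw rows",jr,list(zip(yy[-22:].tolist(),wd[-22:].tolist())),"ring",list(zip(yy[:20].tolist(),wd[:20].tolist())))
    ok=(yy>yy[0]+25)&(yy<jr-4);k=np.polyfit(yy[ok],[xs[ys==y].mean() for y in yy[ok]],1)
    v.append((d,T,jr,k))
    p=np.array([[np.polyval(k,y),y] for y in (jr,yy[0]+25)])
    P=plane(d,p,.013,T);print("z=.013: jaw root, shank upper",P.round(4).tolist(),"ang from y deg",np.degrees(np.arctan2(*(P[1]-P[0])[:2])))
    e=plane(d,[[0,100],[10,100]],.013,T);print("mm width",med*np.linalg.norm(e[1]-e[0])/10*1000)
rs=[ray(d,[np.polyval(k,jr),jr],T) for d,T,jr,k in v];print("tri jaw root",tri(*rs).round(4))
# shank line height: plane intersections with jaw root for several z
d,T=load("w2.npz");print("ring flare start row?",plane(d,[[303.5,r] for r in(28,32,36,40)],.013,T).round(4).tolist())
E
```

```text
w1.npz 11.0 jaw rows 235 [(229, 11), (230, 11), (231, 11), (232, 11), (233, 12), (234, 14), (235, 17), (236, 20), (237, 22), (238, 24), (239, 25), (240, 26), (241, 28), (242, 28), (243, 29), (244, 30), (245, 30), (246, 30), (247, 30), (248, 30), (249, 30), (250, 8)] ring [(99, 12), (100, 14), (101, 12), (102, 11), (103, 11), (104, 10), (105, 10), (106, 11), (107, 11), (108, 11), (109, 11), (110, 11), (111, 10), (112, 10), (113, 11), (114, 11), (115, 11), (116, 11), (117, 11), (118, 10)]
z=.013: jaw root, shank upper [[0.5402, -0.1034, 0.013], [0.558, 0.0235, 0.013]] ang from y deg 7.980043040721847
mm width 13.500862435985217
w2.npz 12.0 jaw rows 190 [(181, 11), (182, 11), (183, 11), (184, 12), (185, 12), (186, 12), (187, 12), (188, 13), (189, 15), (190, 17), (191, 20), (192, 23), (193, 25), (194, 26), (195, 27), (196, 29), (197, 31), (198, 31), (199, 31), (200, 33), (201, 33), (202, 13)] ring [(23, 18), (24, 29), (25, 27), (26, 25), (27, 23), (28, 21), (29, 19), (30, 18), (31, 17), (32, 17), (33, 15), (34, 15), (35, 14), (36, 13), (37, 13), (38, 12), (39, 12), (40, 12), (41, 12), (42, 12)]
z=.013: jaw root, shank upper [[0.5403, -0.1035, 0.013], [0.5596, 0.0351, 0.013]] ang from y deg 7.93628490960195
mm width 13.731172650225378
tri jaw root [ 0.5402 -0.1037  0.0121]
ring flare start row? [[0.5614, 0.0527, 0.013], [0.5614, 0.0492, 0.013], [0.5614, 0.0457, 0.013], [0.5614, 0.0422, 0.013]]
```

```bash
python3 -m jog '[{"dx":0.156,"dy":0.02,"dz":0.15,"ax":0,"ay":0,"az":0.042,"grip":1},{"dx":0.156,"dy":0.02,"dz":0.3,"ax":0,"ay":0,"az":0.084,"grip":1},{"dx":0.156,"dy":0.02,"dz":0.4,"ax":0,"ay":0,"az":0.084,"grip":1},{"dx":0.156,"dy":0.02,"dz":0.4,"ax":0,"ay":0,"az":0.084,"grip":1},{"dx":0.156,"dy":0.02,"dz":0.4,"ax":0,"ay":0,"az":0.084,"grip":1}]' 60 >/dev/null; python3 st.py .5475 -.051 .03
```

```text
2.5333 [ 0.5471 -0.0497  0.1158] [[0.139, 0.99, -0.003], [0.99, -0.139, 0.001], [0.0, -0.003, -1.0]] 0.0854 [-0.1 -0.   0.7] 0.0
to go [-0.005  0.003  0.343]
```

```bash
python3 -m jog '[{"dx":-0.005,"dy":0.002,"dz":0.1,"ax":0,"ay":0,"az":0,"grip":0.5},{"dx":-0.005,"dy":0.002,"dz":0.2,"ax":0,"ay":0,"az":0,"grip":0.3},{"dx":-0.005,"dy":0.002,"dz":0.3,"ax":0,"ay":0,"az":0,"grip":0.2},{"dx":-0.005,"dy":0.002,"dz":0.36,"ax":0,"ay":0,"az":0,"grip":0},{"dx":-0.005,"dy":0.002,"dz":0.36,"ax":0,"ay":0,"az":0,"grip":0}]' 60 >/dev/null; python3 st.py .5475 -.051 .0085
python3 - <<'E'
from rig import manip
import numpy as np,cv2
d=manip.get_image("wrist");cv2.imwrite("pics/w3.png",d["img"][:,:,::-1])
E
```

```text
2.95 [ 0.5483 -0.052   0.026 ] [[0.14, 0.99, -0.001], [0.99, -0.14, 0.0], [0.0, -0.001, -1.0]] 0.0423 [ 0.7 -0.1 -0.4] 0.0
to go [ 0.003 -0.004  0.07 ]
```

View pics/w3.png

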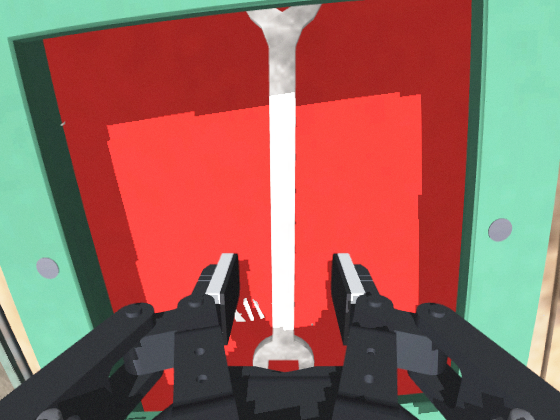

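The shank (column ~283) is centred between the pads (238 and 335), parallel to them and inside the opening. I descend the last 17 mm and close.

```bash
python3 -m jog '[{"dx":0,"dy":-0.004,"dz":0.04,"ax":0,"ay":0,"az":0,"grip":-0.3},{"dx":0,"dy":-0.004,"dz":0.07,"ax":0,"ay":0,"az":0,"grip":-0.5},{"dx":0,"dy":-0.004,"dz":0.07,"ax":0,"ay":0,"az":0,"grip":-1},{"dx":0,"dy":-0.004,"dz":0.07,"ax":0,"ay":0,"az":0,"grip":-1},{"dx":0,"dy":-0.004,"dz":0.07,"ax":0,"ay":0,"az":0,"grip":-1}]' 60 >/dev/null; python3 st.py
python3 -m jog '[{"dx":0,"dy":0,"dz":0,"ax":0,"ay":0,"az":0,"grip":-1},{"dx":0,"dy":0,"dz":0,"ax":0,"ay":0,"az":0,"grip":-1},{"dx":0,"dy":0,"dz":0,"ax":0,"ay":0,"az":0,"grip":-1}]' 60 >/dev/null; python3 st.py
```

```text
3.4167 [ 0.5475 -0.0517  0.0091] [[0.14, 0.99, 0.001], [0.99, -0.14, -0.0], [-0.0, 0.001, -1.0]] 0.0091 [ 0.4 -0.4 -0.8] 58.6
3.6667 [ 0.5474 -0.0517  0.0089] [[0.14, 0.99, 0.0], [0.99, -0.14, -0.0], [-0.0, 0.001, -1.0]] 0.0088 [-0.4 -0.5  0.2] 58.7
```

```bash
python3 -m jog '[{"dx":0,"dy":0,"dz":0.006,"ax":0,"ay":0,"az":0,"grip":-0.5},{"dx":0,"dy":0,"dz":0.006,"ax":0,"ay":0,"az":0,"grip":-0.5},{"dx":0,"dy":0,"dz":0.006,"ax":0,"ay":0,"az":0,"grip":-1},{"dx":0,"dy":0,"dz":0.006,"ax":0,"ay":0,"az":0,"grip":-1},{"dx":0,"dy":0,"dz":0.006,"ax":0,"ay":0,"az":0,"grip":-1}]' 80 >/dev/null; python3 st.py
python3 -m jog '[{"dx":0,"dy":0,"dz":0,"ax":0,"ay":0,"az":0,"grip":-1},{"dx":0,"dy":0,"dz":-0.008,"ax":0,"ay":0,"az":0,"grip":-1},{"dx":0,"dy":0,"dz":-0.016,"ax":0,"ay":0,"az":0,"grip":-1},{"dx":0,"dy":0,"dz":-0.024,"ax":0,"ay":0,"az":0,"grip":-1},{"dx":0,"dy":0,"dz":-0.024,"ax":0,"ay":0,"az":0,"grip":-1}]' 80 >/dev/null; python3 st.py
python3 - <<'E'
from rig import manip
import numpy as np,cv2
d=manip.get_image("wrist");cv2.imwrite("pics/w4.png",d["img"][:,:,::-1])
E
```

```text
4.0833 [ 0.5473 -0.0516  0.0075] [[0.14, 0.99, 0.0], [0.99, -0.14, -0.0], [-0.0, 0.0, -1.0]] 0.0086 [-1.2  0.2  2.9] 78.4
4.5 [ 0.5475 -0.0517  0.0135] [[0.14, 0.99, 0.001], [0.99, -0.14, -0.0], [-0.0, 0.001, -1.0]] 0.0082 [ 0.1  0.6 -1. ] 78.3
```

View pics/w4.png

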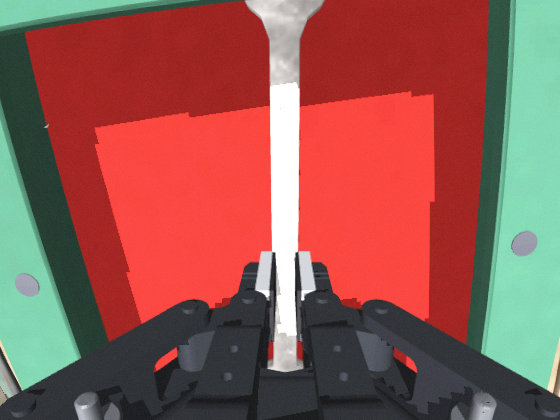

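The shank is between the pads and the measured force matches its weight. Now I slide along the shank toward +y by 42 mm.

```bash
python3 -m jog '[{"dx":0.04,"dy":0,"dz":0,"ax":0,"ay":0,"az":0,"grip":-1},{"dx":0.08,"dy":0,"dz":0,"ax":0,"ay":0,"az":0,"grip":-1},{"dx":0.12,"dy":0,"dz":0,"ax":0,"ay":0,"az":0,"grip":-1},{"dx":0.16,"dy":0,"dz":0,"ax":0,"ay":0,"az":0,"grip":-1},{"dx":0.17,"dy":0,"dz":0,"ax":0,"ay":0,"az":0,"grip":-1}]' >/dev/null; python3 st.py
python3 -m jog '[{"dx":0,"dy":0,"dz":-0.023,"ax":0,"ay":-0.028,"az":0,"grip":-1},{"dx":0,"dy":0,"dz":-0.046,"ax":0,"ay":-0.056,"az":0,"grip":-1},{"dx":0,"dy":0,"dz":-0.069,"ax":0,"ay":-0.083,"az":0,"grip":-1},{"dx":0,"dy":0,"dz":-0.092,"ax":0,"ay":-0.111,"az":0,"grip":-1},{"dx":0,"dy":0,"dz":-0.092,"ax":0,"ay":-0.111,"az":0,"grip":-1}]' >/dev/null; python3 st.py
```

```text
4.9667 [ 0.5533 -0.0073  0.0131] [[0.138, 0.99, -0.0], [0.99, -0.138, 0.001], [0.001, -0.0, -1.0]] 0.0083 [ 0.5 -0.2 -1.6] 78.3
5.3833 [ 0.5542 -0.0077  0.0369] [[0.135, 0.991, -0.022], [0.975, -0.137, -0.173], [-0.174, 0.002, -0.985]] 0.0084 [ 0.6  0.1 -0.7] 78.4
```

```bash
python3 -m jog '[{"dx":-0.004,"dy":0,"dz":-0.022,"ax":0,"ay":-0.028,"az":0,"grip":-1},{"dx":-0.008,"dy":0,"dz":-0.045,"ax":0,"ay":-0.056,"az":0,"grip":-1},{"dx":-0.012,"dy":0,"dz":-0.067,"ax":0,"ay":-0.083,"az":0,"grip":-1},{"dx":-0.016,"dy":0,"dz":-0.09,"ax":0,"ay":-0.111,"az":0,"grip":-1},{"dx":-0.016,"dy":0,"dz":-0.09,"ax":0,"ay":-0.111,"az":0,"grip":-1}]' >/dev/null; python3 st.py
python3 - <<'E'
from rig import manip
import numpy as np,cv2
a=manip.get_image("wrist")["img"];b=manip.get_image("scene")["img"][140:290,210:380];b=cv2.resize(b,(476,420),interpolation=cv2.INTER_CUBIC)
cv2.imwrite("pics/w5.png",cv2.resize(np.hstack([a,b]),(800,324))[:,:,::-1])
E
```

```text
5.8 [ 0.5538 -0.0081  0.059 ] [[0.13, 0.99, -0.047], [0.931, -0.138, -0.338], [-0.341, 0.0, -0.94]] 0.0084 [-0.1  0.  -1.5] 78.4
```

View pics/w5.png

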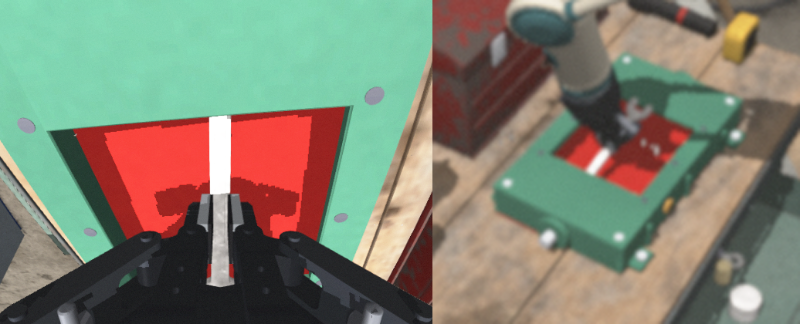

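The shank is still aligned with the tool (column ~220) and passes under the +y edge. The jaw stands out of the opening at right (635,115), and there is no contact force. Next I pull it out along its own axis.

```bash
python3 -m jog '[{"dx":-0.05,"dy":0,"dz":0,"ax":0,"ay":0,"az":0,"grip":-1},{"dx":-0.1,"dy":0,"dz":0,"ax":0,"ay":0,"az":0,"grip":-1},{"dx":-0.15,"dy":0,"dz":0,"ax":0,"ay":0,"az":0,"grip":-1},{"dx":-0.2,"dy":0,"dz":0,"ax":0,"ay":0,"az":0,"grip":-1},{"dx":-0.2,"dy":0,"dz":0,"ax":0,"ay":0,"az":0,"grip":-1}]' >/dev/null; python3 st.py
python3 -m jog '[{"dx":-0.05,"dy":0,"dz":0,"ax":0,"ay":0,"az":0,"grip":-1},{"dx":-0.1,"dy":0,"dz":0,"ax":0,"ay":0,"az":0,"grip":-1},{"dx":-0.15,"dy":0,"dz":0,"ax":0,"ay":0,"az":0,"grip":-1},{"dx":-0.2,"dy":0,"dz":0,"ax":0,"ay":0,"az":0,"grip":-1},{"dx":-0.2,"dy":0,"dz":0,"ax":0,"ay":0,"az":0,"grip":-1}]' >/dev/null; python3 st.py
python3 - <<'E'
from rig import manip
import numpy as np,cv2
a=manip.get_image("wrist")["img"];b=manip.get_image("scene")["img"][140:290,210:380];b=cv2.resize(b,(476,420),interpolation=cv2.INTER_CUBIC)
cv2.imwrite("pics/w6.png",cv2.resize(np.hstack([a,b]),(800,324))[:,:,::-1])
E
```

```text
6.3167 [ 0.5463 -0.0594  0.0775] [[0.135, 0.99, -0.048], [0.93, -0.143, -0.339], [-0.343, 0.001, -0.939]] 0.0087 [-0.3  0.1 -0.9] 78.4
6.7333 [ 0.54   -0.1051  0.0945] [[0.134, 0.99, -0.047], [0.93, -0.142, -0.34], [-0.343, 0.001, -0.939]] 0.0085 [-0.7 -0.2 -1.9] 78.4
```

View pics/w6.png

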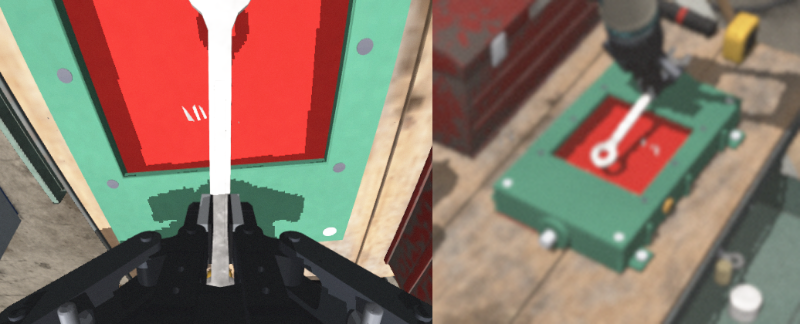

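The ring is now fully within the opening, at (603,155) in the scene crop, with nothing above it. I raise it straight up 120 mm.

```bash
python3 -m jog '[{"dx":-0.02,"dy":0,"dz":-0.055,"ax":0,"ay":0,"az":0,"grip":-1},{"dx":-0.06,"dy":0,"dz":-0.165,"ax":0,"ay":0,"az":0,"grip":-1},{"dx":-0.1,"dy":0,"dz":-0.275,"ax":0,"ay":0,"az":0,"grip":-1},{"dx":-0.14,"dy":0,"dz":-0.385,"ax":0,"ay":0,"az":0,"grip":-1},{"dx":-0.165,"dy":0,"dz":-0.451,"ax":0,"ay":0,"az":0,"grip":-1}]' >/dev/null
python3 -m jog '[{"dx":0,"dy":0,"dz":0,"ax":0,"ay":0,"az":0,"grip":-1},{"dx":0,"dy":0,"dz":0,"ax":0,"ay":0,"az":0,"grip":-1},{"dx":0,"dy":0,"dz":0,"ax":0,"ay":0,"az":0,"grip":-1},{"dx":0,"dy":0,"dz":0,"ax":0,"ay":0,"az":0,"grip":-1},{"dx":0,"dy":0,"dz":0,"ax":0,"ay":0,"az":0,"grip":-1}]' >/dev/null
python3 -m jog '[{"dx":0,"dy":0,"dz":0,"ax":0,"ay":0,"az":0,"grip":-1},{"dx":0,"dy":0,"dz":0,"ax":0,"ay":0,"az":0,"grip":-1},{"dx":0,"dy":0,"dz":0,"ax":0,"ay":0,"az":0,"grip":-1},{"dx":0,"dy":0,"dz":0,"ax":0,"ay":0,"az":0,"grip":-1},{"dx":0,"dy":0,"dz":0,"ax":0,"ay":0,"az":0,"grip":-1}]' >/dev/null
python3 st.py
python3 - <<'E'
from rig import manip
import numpy as np,cv2
a=manip.get_image("wrist")["img"];b=manip.get_image("scene")["img"][110:290,180:380];b=cv2.resize(b,(476,420),interpolation=cv2.INTER_CUBIC)
print(manip.get_state()['qd'].round(3))
cv2.imwrite("pics/w7.png",cv2.resize(np.hstack([a,b]),(800,324))[:,:,::-1])
E
```

```text
8.0833 [ 0.54   -0.1029  0.2132] [[0.132, 0.99, -0.048], [0.931, -0.14, -0.338], [-0.342, -0.0, -0.94]] 0.0082 [-0.2  0.1 -1.5] 78.5
[-0.001 -0.    -0.001  0.    -0.     0.   ]
```

View pics/w7.png

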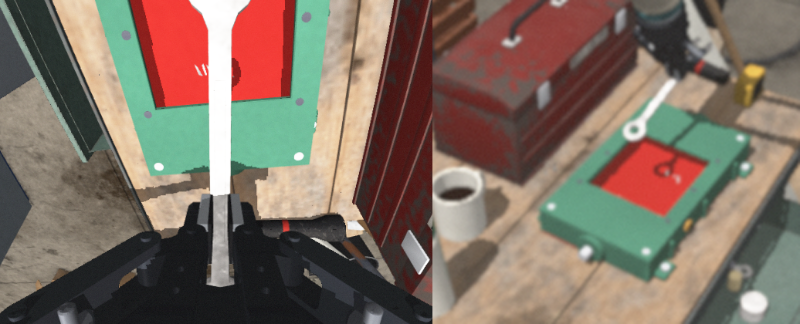

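The spanner is held still above the housing, in line with the tool. The ring is at about z 0.167, roughly 11 cm above the plate, its middle is about 55 mm from the opening's centre, and the tape is untouched. I hand in.

```bash
python3 -c "
from rig import manip
print(manip.sign_off())"
```

```text
the job is handed in; nothing more can be done
None
```

The spanner came out jaw end first with no sign of contact in the force readings, and I handed the job in with it gripped and motionless, its lower (ring) end about 11 cm above the housing top; the hand-in returned no verdict.

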